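Hold a spread snap ring at the spindle groove

TASK

Take the snap-ring pliers by their handles, squeeze them fully so that the ring on their tips spreads, lift them off their rest and lower the ring, still spread, over the thick grooved spindle until it is level with the groove. Finish while holding: keep the pliers squeezed and level with the ring round the groove, not pressing on the spindle or bearing, and do not let go. Leave the grease tin, the spare bearing and the screwdriver where they are.

Things in the scene. Friction and masses are not known exactly. Their poses are not given: they have to be found in the camera images.
- pliers_grip (a point): Snap-ring pliers, 200 mm long, 0.22 kg, lying flat on a plywood rest; jaws to +x of this frame, z up. Point where to take them: between the handles at mid-height, 65 mm behind the pivot. Handles: rubber bars 14 mm high, 10 mm thick, 30 to 116 mm behind the pivot; over them 53 mm here when free (a V, wider to the rear), 36 mm and parallel when squeezed to the hard stop.
- handle_left (a joint): How far each handle is squeezed: 0 free, 0.13 rad at the stop (ring fully spread). Both move alike; a spring opens them. About 8 N on each handle reaches the stop; a grip of 25 to 50 N holds the pliers firmly. As the fingers squeeze, the pliers creep 2 to 3 mm forward (+x) through them, so ring_center is then about 140 mm ahead of the fingers' middle.
- rest: Plywood rest of the pliers, fixed; origin below their pivot on the table, same x axis. Base 12 mm high; the pliers' underside lies 45 mm above the table, on a post within 15 mm of the pivot and a cross-bar 99 to 115 mm behind it. Nothing else is under the handles.
- ring_center (a point): Middle of the snap ring when spread, in its mid-plane; fixed to the pliers, axes as pliers_grip: 137 mm ahead (+x) of it and 22 mm below. The ring is a C of flat steel 3 mm thick, 4 mm wide, flat under the jaws on two pins, gap towards the pivot. Inner diameter 28 mm at rest (too small for the spindle), about 34 mm when spread. The jaws' underside is 17 mm above the ring's mid-plane.
- groove (a point): Centre of the groove round the thick spindle, on its axis (z up). The upright aluminium spindle is 30 mm in diameter; the dark groove is 5 mm high and 2 mm deep. The bearing face, at the top of a grey shell of 46 mm diameter, lies 5 mm below this point; the shell stands in a dark clamp block 90 x 75 x 36 mm. Fixed to the bench.
- spindle_end (a point): Centre of the free upper end of the thick spindle, 13 mm above the groove's middle and 125 mm above the table; the last 5 mm taper from 30 to 22 mm diameter.
- plain_end (a point): Upper end of the neighbouring slim spindle, 20 mm in diameter, without a groove, in the same kind of shell and clamp block, 125 mm above the table. Not for this ring.
- tin_center (a point): Bystander: white grease tin with black lid, 60 mm in diameter, 50 mm high; its centre.
- bearing_center (a point): Bystander: spare bearing lying flat, 42 mm outside, 25 mm inside, 12 mm high; its centre.
- hexdriver_grip (a point): Bystander: screwdriver lying on the bench; middle of its handle.
Not all that is in view belongs to the job. Leave any pink look-alike of the part that bears pliers_grip alone. Leave any red look-alike of the part that bears groove alone.

How it is judged:
By the outcome, as a careful person would: the job done as asked, in the order asked, and still so for the second after the job is handed in, while the arm keeps its last pose, push and grip.
It also fails if it takes over 42 s, if anything falls off the work surface, if the arm or the gripper's body presses on something with over 40 N, if the wrist force passes 120 N, or if a joint passes its speed limit or range.

ROBOT

A 7-joint arm with a two-finger parallel gripper is mounted at the origin on the work surface. World frame = base frame: x ahead of the robot, y to its left, z up, the work surface at z = 0. Lengths are in m, angles in rad, forces in N, time in s.
With the tool pointing down it reaches from about 0.4 to 0.875 m from the base axis. Payload 6.5 kg.
Tool frame: the origin (TCP) lies at the very end of the fingers, on their centre line; the grasp point (between the pads) lies 19 mm behind it; z points along the fingers, y is the line along which they close (so a half turn about z gives the same grasp; the last joint's range is limited). The gripper opens to 85 mm and grips with 20 to 120 N. Pads are 22 mm wide; open, the fingers measure 114 mm over their backs; the gripper's body (76 mm by 85 mm) begins 54 mm behind the grasp point. The pads swing forward as they close: fully open they stand 13 mm farther back than shut.
Start: joints at [-1.178, 0.536, -0.004, 1.538, 0.003, 1.067, -0.071], TCP at [0.288, 0.583, 0.231] pointing down, gripper open.
Joint ranges: [-2.7, 2.7], [-0.37, 2.16], [-1.27, 1.26], [0.24, 2.4], [-1.31, 4.45], [0.19, 1.91], [-2.76, 2.76]. Speed limits (rad/s): [2.39, 2.39, 3.14, 3.14, 3.14, 3.14, 3.14].

INTERFACE

Orientations are given as a rotation vector (axis times angle).
In Python, from bench import readout, imaging, job_done gives the robot as it stands.
- The arm moves only by the shell command python3 -m pendant 'ROWS' [OPENING] [FORCE]. ROWS is text: rows parted by semicolons, each of 6 numbers parted by spaces: the shift along the tool's x, y, z in mm, then the turn, a rotation vector about the tool's x, y, z in degrees. In form: dx dy dz ax ay az; .... A call has 1 to 8 rows; each row is the pose to reach, as a shift and turn from the pose commanded when the call began, along the tool's axes at that moment; what a row does not reach only later rows make up. A row lasts 1/8 s, in which the tool goes at most 62.5 mm and 10.7 degrees, less where a joint would pass 70% of its speed; a pose out of reach is approached as far as the arm can. A call with a gripper value outside its range is refused whole. OPENING is the closure, from 0 (fully open) to 1 (shut), set as the call begins (- or left out, the last holds). The fingers move at their own pace and stop on an object; FORCE is the grip in N (left out, the last holds). Time passes only in rows, so rows that repeat a pose let the fingers close. It gives the time, the measured TCP pose, the force, the opening and the grip force at its end, in the units of the state.
- readout.state(): the state, without advancing time (a new reading comes with each control period).
- imaging.get_image(name): name is "scene" or "top" or "wrist"; returns the picture (384x512x3 uint8, red, green, blue); there is no depth.
- imaging.calibration(name): a dict with "camera_matrix" (3x3 intrinsics, pixels), "rvec" (rotation vector, rad) and "tvec" (3), from world to camera coordinates, as OpenCV has them. Camera axes: x right, y down, z forward; pixel columns grow to the right and rows downward; lengths in m; the calibration is good to about 2 mm. A picture is of the moment at which its call begins: read the wrist's pose just before it. calibration takes no time and is no camera call; for the wrist camera it gives the pose at the moment of the call.
- job_done(): hands the job in; it is judged then, once.
The state is a dict: "time_s": time; "joints": joint angles; "qd": joint speeds; "effort": joint torques, N m; "tool_pos": TCP position; "ee_rot": TCP orientation; "contact_force": force on the tool from outside, world axes, zero at the start; "ft_torque": the same for the moment, N m; "finger_gap": opening from 0.0 (shut) to 1.0 (fully open); "finger_force": force on a finger pad.
Only numpy, scipy, OpenCV 4.12 (cv2) and the standard library are available. Lean on these libraries where they do the work, as an engineer would, in place of code of your own. Each camera call takes 0.05 s, during which the arm holds its last target. There are 200 camera calls.

## Working session

There is one attempt and no reset: what is moved stays moved. The work goes in short steps, Python scripts to look and compute and a shell command to move; the robot and the scene stay as the last step left them, time stands still between calls to the robot, and variables do not carry over. Pictures are saved under pics/ and viewed, at most 10 in all, crops included, and the job is handed in when it is done.

```bash
mkdir -p pics; python3 - <<'E'
from bench import readout, imaging
import cv2,numpy as np
s=readout.state();print(s)
for n in("scene","top"):
    im=imaging.get_image(n);c=imaging.calibration(n)
    print(n,np.round(c["camera_matrix"],1).tolist(),c["rvec"],c["tvec"])
    cv2.imwrite(f"pics/{n}0.png",cv2.resize(im[:,:,::-1],(800,600),interpolation=cv2.INTER_CUBIC))
    np.save(f"{n}0.npy",im)
E
```

```text
{'time_s': 0.0, 'joints': array([-1.17822164,  0.53721752, -0.00445791,  1.53889567,  0.00260946,
        1.06728142, -0.07117813]), 'qd': array([ 0.00028877,  0.00158941,  0.00177107, -0.00070489, -0.00101908,
       -0.00059014,  0.00133199]), 'effort': array([-2.60110824e-05, -5.83413148e+01,  1.04864985e+00, -2.59107327e+01,
        1.23463548e-02,  9.47878958e-03,  1.99239742e-05]), 'tool_pos': array([0.28757548, 0.58220354, 0.23037084]), 'ee_rot': array([-7.14098279e-01, -3.05906775e+00,  2.78641464e-03]), 'contact_force': array([0.2491839 , 0.30330416, 0.85531024]), 'ft_torque': array([-0.04211606, -0.06059324, -0.05797046]), 'finger_force': 0.0, 'finger_gap': 0.998811427496854}
scene [[364.4, 0.0, 251.7], [0.0, 364.4, 194.3], [0.0, 0.0, 1.0]] [ 2.00258641  1.36034188 -0.56346349] [-0.20014872 -0.29736667  1.44916795]
top [[455.9, 0.0, 258.3], [0.0, 455.9, 193.1], [0.0, 0.0, 1.0]] [ 2.14706754 -2.17232213  0.09846557] [0.0145455  0.56611413 1.30677877]
```

View pics/top0.png

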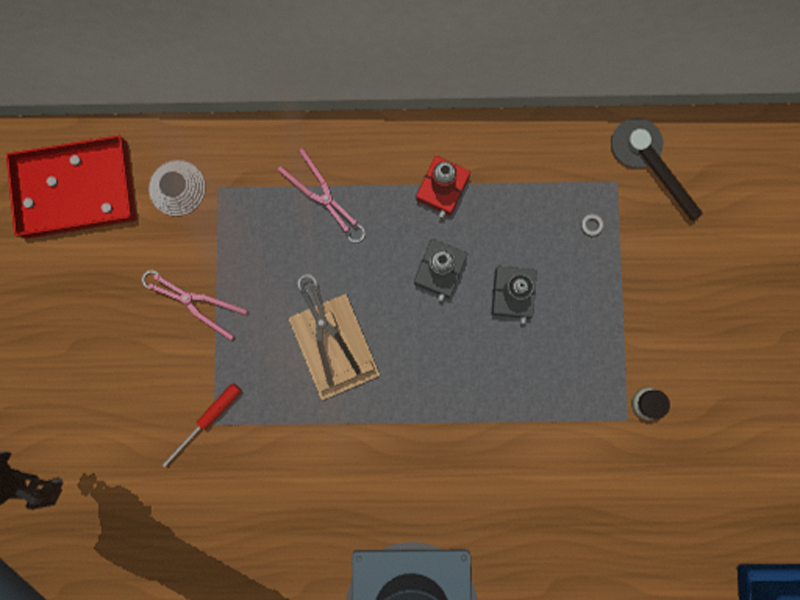

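View pics/scene0.png

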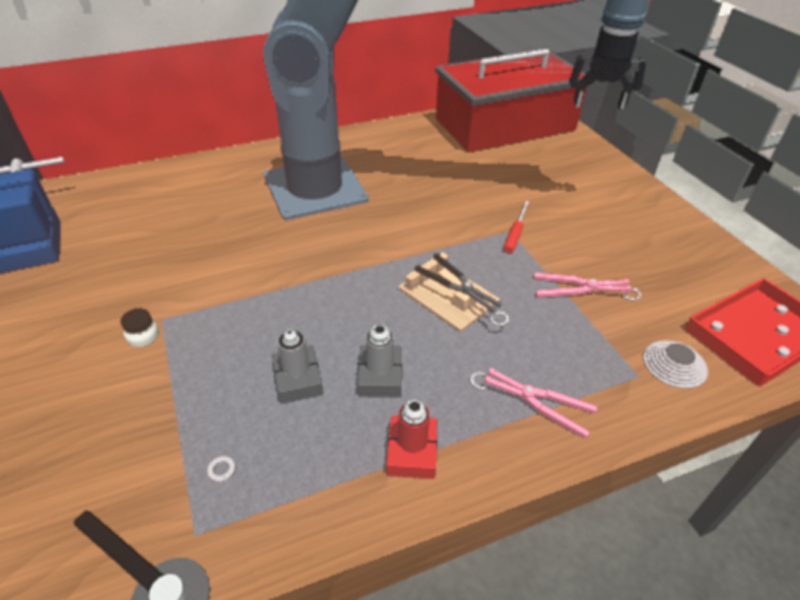

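The top view shows the dark pliers on the plywood rest, with the pivot at (322,324) and the ring at (307,283). The pink look-alikes are at (325,198) and (187,298). There are three spindles: red at (445,172), which is a look-alike, and dark ones at (443,262) and (520,287). The one at (443,262) looks thicker, so I'll confirm it in an enlarged crop.

```bash
python3 - <<'E'
import cv2,numpy as np
a=np.load("top0.npy")[:,:,::-1];b=np.load("scene0.npy")[:,:,::-1]
A=cv2.resize(a[140:220,255:355],(800,600)[:1]+(600,) if 0 else (500,400),interpolation=cv2.INTER_CUBIC)   # x5
B=cv2.resize(b[200:260,165:265],(500,300) if 0 else (300,180),interpolation=cv2.INTER_CUBIC)
C=cv2.resize(a[170:260,180:250],(420,540) if 0 else (280,360),interpolation=cv2.INTER_CUBIC) # x4
W=np.zeros((600,800,3),np.uint8);W[:400,:500]=A;W[:180,500:]=B;W[190:550,510:790]=C
cv2.imwrite("pics/crop1.png",W)
E
```

```text
(no output)
```

View pics/crop1.png

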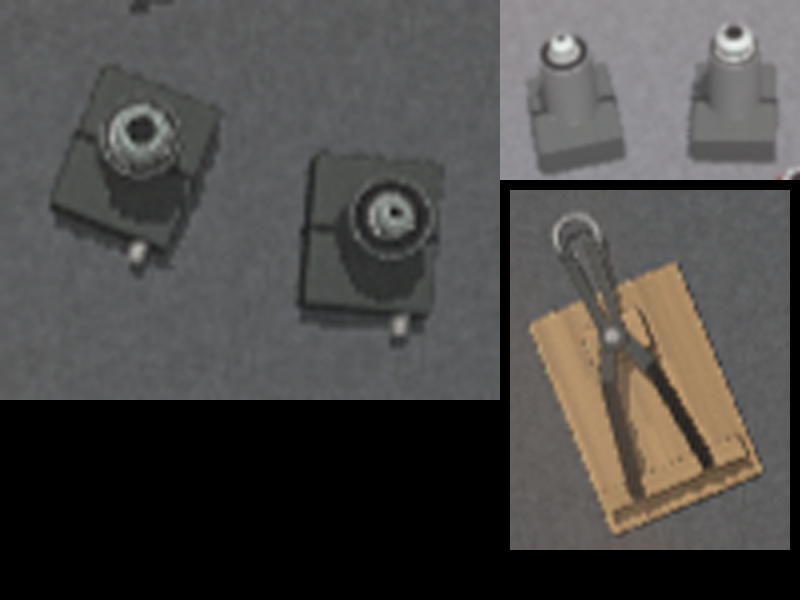

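In the crop, the left spindle, top view (443,262), is thick: its bright taper and end fill the shell. The right one, (520,287), is slim, with a wide dark bearing face around it. So the left one is the target. Next I'll triangulate.

```bash
cat > h.py <<'E'
import cv2,numpy as np
from bench import readout, imaging
from scipy.spatial.transform import Rotation as R
def ray(c,uv,z):
    M=cv2.Rodrigues(np.array(c["rvec"],float))[0];t=np.array(c["tvec"],float).ravel()
    o=-M.T@t; d=M.T@np.linalg.solve(c["camera_matrix"],[uv[0],uv[1],1.])
    return o+d*(z-o[2])/d[2]
def proj(c,P):
    return cv2.projectPoints(np.atleast_2d(np.array(P,float)),np.array(c["rvec"],float),np.array(c["tvec"],float),np.array(c["camera_matrix"]),None)[0].reshape(-1,2)
def tool(s=None):
    s=s or readout.state();return s["tool_pos"],R.from_rotvec(s["ee_rot"])
def go(P,yaw):
    "shift (mm, tool axes) and turn (deg) to a tool-down pose whose tool x axis has world heading yaw"
    p,r=tool()
    G=R.from_euler('z',yaw)*R.from_euler('x',np.pi)
    return np.round(r.inv().apply(np.array(P)-p)*1000,1),np.round((r.inv()*G).as_rotvec(degrees=True),1)
E
python3 - <<'E'
from h import *
c=imaging.calibration("top");cs=imaging.calibration("scene")
sp=ray(c,(283.2,166),.125);print("spindle",sp,ray(cs,(243.3,210.7),.125))
pv=ray(c,(205.75,206.75),.06);rg=ray(c,(196.75,182),.03);he=ray(c,(221,242.5),.055)
print(pv,rg,he)
d=rg-he;yaw=np.arctan2(d[1],d[0]);print("yaw",np.degrees(yaw),np.degrees(np.arctan2(*(rg-pv)[1::-1])),np.hypot(*(rg-pv)[:2]),np.hypot(*(he-pv)[:2]))
u=np.array([np.cos(yaw),np.sin(yaw)]);print("grip",rg[:2]-.137*u,pv[:2]-.065*u)
p,r=tool();print(r.as_matrix().round(3))
cw=imaging.calibration("wrist");M=cv2.Rodrigues(np.array(cw["rvec"]))[0];o=-M.T@np.array(cw["tvec"]).ravel()
print("cam in tool",r.inv().apply(o-p),(r.as_matrix().T@M.T).round(2))
g=rg[:2]-.137*u
for k in(0,np.pi): print(go([*g,.2],yaw+k))
E
```

```text
spindle [ 0.6300313  -0.06238881  0.125     ] [ 0.63296339 -0.06128849  0.125     ]
[0.525788   0.15842925 0.06      ] [0.60156791 0.18901949 0.03      ] [0.42355529 0.11542079 0.055     ]
yaw 22.462479545026202 21.98256265972037 0.08172122095004039 0.1109110151523973
grip [0.47496211 0.13667476] [0.46571955 0.13359415]
[[-0.897  0.443 -0.001]
 [ 0.443  0.897 -0.001]
 [-0.    -0.002 -1.   ]]
cam in tool [ 0.07004231 -0.0001922  -0.14187039] [[-0.   -0.96 -0.27]
 [ 1.   -0.    0.  ]
 [-0.   -0.27  0.96]]
(array([-365.3, -316.5,   31. ]), array([-0.000e+00,  1.000e-01,  1.313e+02]))
(array([-365.3, -316.5,   31. ]), array([ -0.1,  -0. , -48.7]))
```

```bash
python3 - <<'E'
from h import *
print(go([.53,.16,.2],np.radians(22.2)))
E
```

```text
(array([-404.3, -271.3,   31. ]), array([-0.000e+00,  1.000e-01,  1.315e+02]))
```

```bash
python3 -m pendant '-50 -34 0 0 0 10; -100 -68 0 0 0 20; -151 -101 0 0 0 30; -202 -135 0 0 0 40; -252 -169 0 0 0 50; -303 -203 10 0 0 60; -353 -237 20 0 0 70; -404 -271 31 0 0 80' 0 && python3 -m pendant '0 0 0 0 0 10; 0 0 0 0 0 20; 0 0 0 0 0 30; 0 0 0 0 0 40; 0 0 0 0 0 51.5; 0 0 0 0 0 51.5; 0 0 0 0 0 51.5'
python3 - <<'E'
from h import *
s=readout.state();print(s["time_s"],s["joints"].round(2),go([.53,.16,.2],np.radians(22.2)))
im=imaging.get_image("wrist");c=imaging.calibration("wrist");np.save("w1.npy",im);np.save("w1c.npy",c,allow_pickle=True)
print(c["camera_matrix"])
cv2.imwrite("pics/w1.png",cv2.resize(im[:,:,::-1],(800,600),interpolation=cv2.INTER_CUBIC))
E
```

```text
time_s: 1.1
tool_pos: [0.5307, 0.1593, 0.2]
ee_rot: [-2.519, -1.878, -0.0]
contact_force: [0.4, 0.8, -0.4]
finger_gap: 1.004
finger_force: 0.0
time_s: 1.98
tool_pos: [0.5299, 0.1609, 0.2001]
ee_rot: [3.082, 0.611, -0.001]
contact_force: [0.6, 0.2, -0.2]
finger_gap: 1.001
finger_force: 0.0
1.975 [-0.85  0.47  0.62  1.85 -0.34  0.93 -1.25] (array([-0.3,  0.9,  0.1]), array([0. , 0. , 0.2]))
[[303.42910477   0.         256.64278404]
 [  0.         303.42910477 189.31041194]
 [  0.           0.           1.        ]]
```

View pics/w1.png

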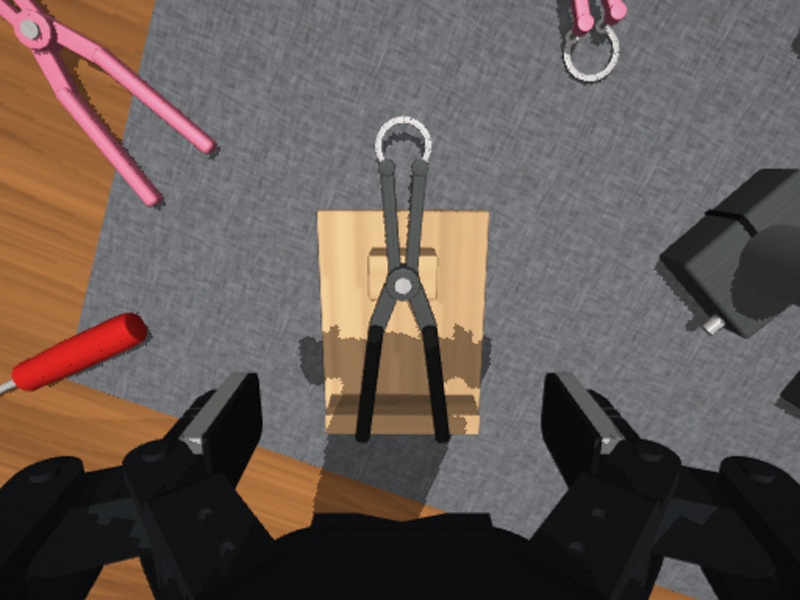

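The wrist view shows the pliers nearly upright. The pivot is at (403,285), the ring's centre at (404,146), and the handle ends at (363,437) and (442,437).

```bash
python3 - <<'E'
from h import *
c=np.load("w1c.npy",allow_pickle=True).item();k=1.5625
f=lambda u,v,z:ray(c,(u/k,v/k),z)
pv=f(403,285,.063);rg=f(404,146,.030);a,b=f(363,437,.056),f(442,437,.056);he=(a+b)/2
n=lambda v:np.hypot(*v[:2])
yaw=np.arctan2(*(rg-he)[1::-1])
print(pv,rg,he,"ring-piv",n(rg-pv),"piv-end",n(he-pv),"span",n(a-b),np.degrees(yaw),np.degrees(np.arctan2(*(pv-he)[1::-1])))
u=np.array([np.cos(yaw),np.sin(yaw)])
for g in(pv[:2]-.065*u,rg[:2]-.137*u,he[:2]+.050*u):print(g)
g=pv[:2]-.065*u
print(go([*g,.12],yaw),go([*g,.033],yaw))
E
```

```text
[0.52692029 0.15872439 0.063     ] [0.6025788  0.18915031 0.03      ] [0.42545444 0.11721083 0.056     ] ring-piv 0.08154720324470935 piv-end 0.10962981279611995 span 0.054208986359254356 22.104645541287262 22.25134633704645
[0.46669791 0.13426493]
[0.47564856 0.13759729]
[0.47177934 0.1360258 ]
(array([-68.6,   0.5,  80.2]), array([-0. ,  0. ,  0.3])) (array([-68.6,   0.5, 167.2]), array([-0. ,  0. ,  0.3]))
```

```bash
python3 -m pendant '-33 0 20 0 0 0.3; -66 0.5 50 0 0 0.3; -66 0.5 90 0 0 0.3; -66 0.5 120 0 0 0.3; -66 0.5 145 0 0 0.3; -66 0.5 160 0 0 0.3; -66 0.5 170 0 0 0.3; -66 0.5 170 0 0 0.3' 0
python3 -m pendant '0 0 0 0 0 0; 0 0 0 0 0 0; 0 0 0 0 0 0; 0 0 0 0 0 0; 0 0 0 0 0 0; 0 0 0 0 0 0; 0 0 0 0 0 0; 0 0 0 0 0 0' 1 40
python3 - <<'E'
from h import *
im=imaging.get_image("wrist");c=imaging.calibration("wrist");np.save("w2.npy",im);np.save("w2c.npy",c,allow_pickle=True)
cv2.imwrite("pics/w2.png",cv2.resize(im[:,:,::-1],(800,600),interpolation=cv2.INTER_CUBIC))
s=readout.state();print({k:np.round(s[k],3) for k in s})
E
```

```text
time_s: 3.02
tool_pos: [0.4692, 0.1354, 0.0302]
ee_rot: [-3.084, -0.598, 0.001]
contact_force: [0.5, -0.1, 1.1]
finger_gap: 0.998
finger_force: 0.0
time_s: 4.03
tool_pos: [0.4693, 0.1356, 0.0316]
ee_rot: [-3.083, -0.597, -0.001]
contact_force: [-4.6, -1.5, 14.8]
finger_gap: 0.399
finger_force: 38.9
{'time_s': np.float64(4.075), 'joints': array([-0.712,  0.646,  0.43 ,  2.092, -0.542,  0.511, -1.066]), 'qd': array([ 0.001,  0.001, -0.001, -0.   , -0.001, -0.001, -0.   ]), 'effort': array([ 7.2000e-02, -4.1726e+01,  6.5150e+00, -1.2580e+01, -2.3700e-01,
       -1.2140e+00, -1.7000e-02]), 'tool_pos': array([0.469, 0.136, 0.032]), 'ee_rot': array([-3.083e+00, -5.970e-01, -1.000e-03]), 'contact_force': array([-4.075, -1.088, 15.299]), 'ft_torque': array([-0.219,  0.788,  0.01 ]), 'finger_force': np.float64(38.899), 'finger_gap': np.float64(0.401)}
```

View pics/w2.png

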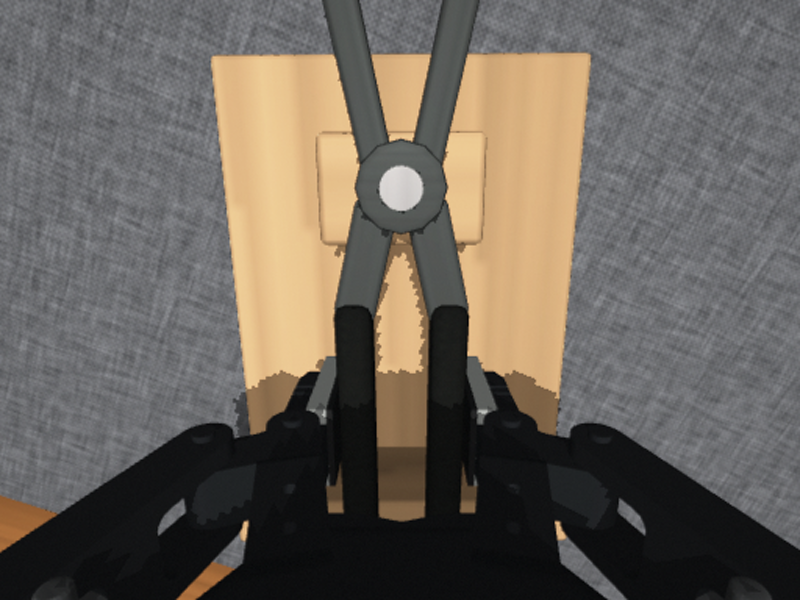

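The handles are closed parallel: finger gap 0.40, about 34 mm, and pad force 39 N. The pivot is at (401,188). Now I lift.

```bash
python3 -m pendant '0 0 -5 0 0 0; 0 0 -15 0 0 0; 0 0 -35 0 0 0; 0 0 -65 0 0 0; 0 0 -105 0 0 0; 0 0 -150 0 0 0; 0 0 -200 0 0 0; 0 0 -240 0 0 0'
python3 - <<'E'
from h import *
c=np.load("w2c.npy",allow_pickle=True).item()
s=readout.state()
p=np.array([.4693,.1356,.0316]);r=R.from_rotvec([-3.083,-.597,-.001])
for z in(.056,.060,.064,.068):print(z,(r.inv().apply(ray(c,(401/1.5625,188/1.5625),z)-p)*1000).round(1))
print(go([.53,.02,.27],0))
E
```

```text
time_s: 5.08
tool_pos: [0.469, 0.1352, 0.2725]
ee_rot: [-3.084, -0.596, -0.001]
contact_force: [-0.5, 1.2, -1.2]
finger_gap: 0.392
finger_force: 40.4
0.056 [ 63.   -0.1 -24.3]
0.06 [ 63.2  -0.1 -28.3]
0.064 [ 63.4  -0.1 -32.3]
0.068 [ 63.6  -0.1 -36.3]
(array([ 13.6, 129.6,   2.5]), array([-0. , -0.1, 21.9]))
```

```bash
python3 -m pendant '2 16 0 0 0 3; 5 48 0 0 0 8; 9 85 1 0 0 14; 12 115 2 0 0 19; 14 130 2.5 0 0 22; 14 130 2.5 0 0 22; 14 130 2.5 0 0 22'
python3 - <<'E'
from h import *
im=imaging.get_image("wrist");c=imaging.calibration("wrist");np.save("w3.npy",im);np.save("w3c.npy",c,allow_pickle=True)
t=imaging.get_image("top");np.save("t3.npy",t)
s=readout.state();np.save("s3.npy",s,allow_pickle=True);print(go([.53,.02,.27],0),s["joints"].round(2))
k=cv2.INTER_CUBIC
W=np.zeros((600,800,3),np.uint8);W[:,:500]=0
W[:375,:500]=cv2.resize(im[:,:,::-1],(500,375),interpolation=k)
print(proj(c,[.631,-.062,.125]),proj(imaging.calibration("top"),[[.631,-.062,.125],[.67,.02,.267]]))
u,v=proj(c,[.631,-.062,.125])[0].astype(int)
w=im[max(v-35,0):v+35,u-35:u+35,::-1];print("crop0",u-35,max(v-35,0))
W[:w.shape[0]*4,510:510+w.shape[1]*4]=cv2.resize(w,None,fx=4,fy=4,interpolation=k)[:, :290]
u,v=267,139
W[380:600,0:400]=cv2.resize(t[v-22:v+33,u-50:u+50,::-1],(400,220),interpolation=k)
cv2.imwrite("pics/c3.png",W)
E
```

```text
time_s: 5.95
tool_pos: [0.5301, 0.0213, 0.2674]
ee_rot: [-3.141, -0.001, 0.002]
contact_force: [0.2, 0.2, -2.0]
finger_gap: 0.395
finger_force: 40.4
(array([-0.3,  1.5, -2.4]), array([-0. ,  0. ,  0.1])) [-0.77  0.37  0.83  1.85 -0.32  1.05 -1.39]
[[352.8537157   64.75474328]] [[283.05204975 165.65241615]
 [251.39549824 140.66565774]]
crop0 317 29
```

View pics/c3.png

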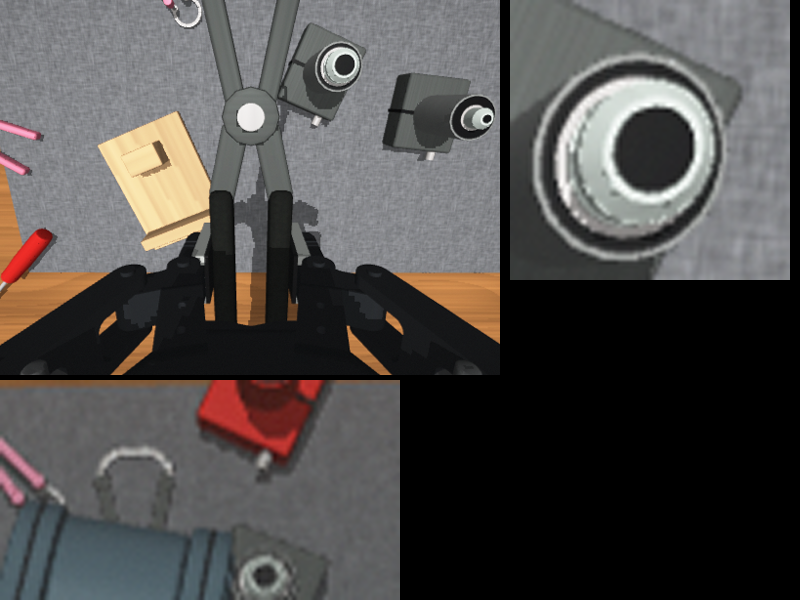

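The wrist crop shows the end of the thick spindle, with its hole, at about wrist pixel (353,65.7). In the top crop the ring is spread, with its arc top at pixel (251,133.8). That puts the ring's centre near (250.8,143), about 135 mm ahead of the TCP.

```bash
python3 - <<'E'
from h import *
c=np.load("w3c.npy",allow_pickle=True).item()
sp=ray(c,(353.1,65.7),.125);print("spindle wrist",sp)
ct=imaging.calibration("top");print("top",ray(ct,(283.2,166),.125),"ring",ray(ct,(250.8,143),.266))
print(go([.631-.135,-.062,.160],0))
E
```

```text
spindle wrist [ 0.63023277 -0.06228241  0.125     ]
top [ 0.6300313  -0.06238881  0.125     ] ring [0.66444325 0.02153667 0.266     ]
(array([-34.3,  83.5, 107.6]), array([-0. ,  0. ,  0.1]))
```

```bash
python3 -m pendant '-8 20 0 0 0 0; -20 48 0 0 0 0; -30 74 0 0 0 0; -34.5 83.5 15 0 0 0; -34.5 83.5 45 0 0 0; -34.5 83.5 80 0 0 0; -34.5 83.5 100 0 0 0; -34.5 83.5 107.5 0 0 0'
python3 -m pendant '0 0 0 0 0 0; 0 0 0 0 0 0'
python3 - <<'E'
from h import *
s=readout.state();p=s["tool_pos"];print(p,s["ee_rot"])
rg=np.array([p[0]+.1345,p[1],p[2]-.0016]);sp=np.array([.6302,-.0623,.125])
k=cv2.INTER_CUBIC;W=np.zeros((600,800,3),np.uint8)
for i,n in enumerate(("top","scene")):
    im=imaging.get_image(n);np.save(n+"4.npy",im);c=imaging.calibration(n)
    q=proj(c,[rg,sp]);u,v=q.mean(0).astype(int);print(n,q.round(2),"crop0",u-25,v-37)
    W[:,i*400:i*400+400]=cv2.resize(im[v-37:v+38,u-25:u+25,::-1],(400,600),interpolation=k)
cv2.imwrite("pics/c4.png",W)
E
```

```text
time_s: 7.05
tool_pos: [0.4948, -0.063, 0.1585]
ee_rot: [3.141, -0.001, -0.005]
contact_force: [0.3, 0.4, -2.1]
finger_gap: 0.397
finger_force: 40.5
time_s: 7.3
tool_pos: [0.4967, -0.0634, 0.161]
ee_rot: [-3.142, 0.002, -0.002]
contact_force: [0.2, -0.4, -2.4]
finger_gap: 0.395
finger_force: 40.4
[ 0.49667782 -0.06337123  0.16096893] [-3.14154716e+00  2.03592339e-03 -2.24562239e-03]
top [[284.06 163.44]
 [283.17 165.94]] crop0 258 127
scene [[242.12 200.97]
 [242.54 210.07]] crop0 217 168
```

View pics/c4.png

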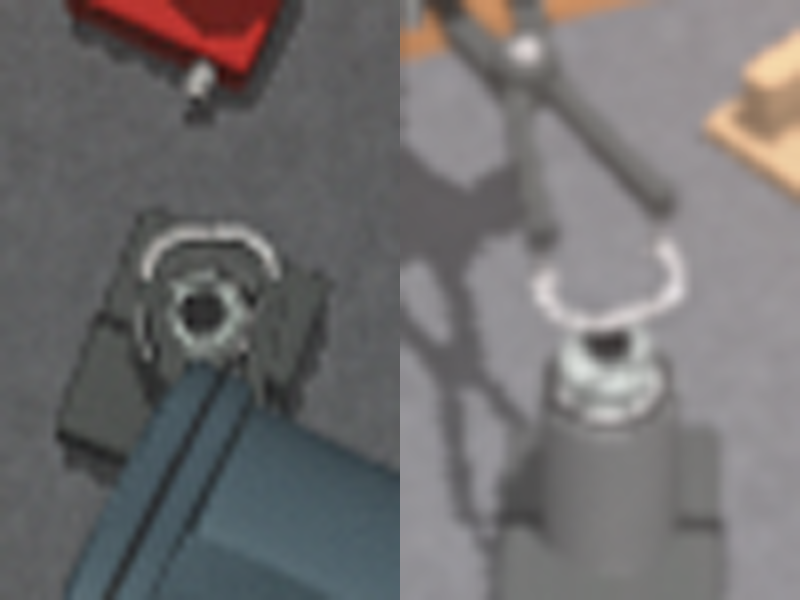

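The top crop has the ring's C spanning columns 143 to 280 with its front at row 224, and the spindle's hole at (204,311). In the scene crop the ring front is at (605,328) and the hole at (607,342). I'll fit the ring circle and the spindle-end annulus in both views.

```bash
cat > fit.py <<'E'
from h import *
from scipy.ndimage import map_coordinates
from scipy.optimize import minimize
th=np.radians(np.arange(-100,101,4))
def circ(c,P,r,a):
    return proj(c,[[P[0]+r*np.cos(t),P[1]+r*np.sin(t),P[2]] for t in a])
def samp(g,q): return map_coordinates(g,[q[:,1],q[:,0]],order=1)
def fit(g,c,P0,rin,rout,a,z):
    f=lambda d:-(np.mean([samp(g,circ(c,[P0[0]+d[0],P0[1]+d[1],z],r,a)).mean() for r in np.linspace(rin,rout,3)])
      -.5*samp(g,circ(c,[P0[0]+d[0],P0[1]+d[1],z],rin-.003,a)).mean()-.5*samp(g,circ(c,[P0[0]+d[0],P0[1]+d[1],z],rout+.003,a)).mean())
    gr=np.arange(-.008,.0081,.001);b=min(((f((x,y)),x,y) for x in gr for y in gr))
    m=minimize(f,b[1:],method="Nelder-Mead",options=dict(initial_simplex=[b[1:],[b[1]+.001,b[2]],[b[1],b[2]+.001]]))
    return np.array(P0[:2])+m.x,-m.fun
E
python3 - <<'E'
from fit import *
rg=[.6312,-.0634,.1594];sp=[.6302,-.0623,.125];al=np.radians(np.arange(0,360,6))
for n in("top","scene"):
    g=np.load(n+"4.npy").astype(float).mean(2);c=imaging.calibration(n)
    S=fit(g,c,sp,.0065,.0115,al,.125)
    for z in(.154,.157,.1594,.162):
        r=fit(g,c,rg,.0172,.0208,th,z);print(n,z,"ring",(r[0]*1e3).round(1),round(r[1]),"sp",(S[0]*1e3).round(1),round(S[1]),"diff",((r[0]-S[0])*1e3).round(1))
p,r=tool();print(p)
E
```

```text
top 0.154 ring [636.8 -63.1] 26 sp [631.1 -62.3] 32 diff [ 5.6 -0.8]
top 0.157 ring [636.2 -62.9] 27 sp [631.1 -62.3] 32 diff [ 5.1 -0.6]
top 0.1594 ring [635.8 -62.8] 27 sp [631.1 -62.3] 32 diff [ 4.6 -0.5]
top 0.162 ring [635.2 -62.7] 27 sp [631.1 -62.3] 32 diff [ 4.1 -0.4]
scene 0.154 ring [631.4 -61.6] 24 sp [632.4 -63.3] 27 diff [-1.   1.7]
scene 0.157 ring [634.  -62.7] 24 sp [632.4 -63.3] 27 diff [1.5 0.6]
scene 0.1594 ring [636.  -63.5] 25 sp [632.4 -63.3] 27 diff [ 3.6 -0.2]
scene 0.162 ring [638.3 -64.4] 25 sp [632.4 -63.3] 27 diff [ 5.9 -1.1]
[ 0.49665696 -0.06332954  0.16102039]
```

```bash
python3 - <<'E'
from fit import *
rs=np.arange(.010,.030,.0005)
for n in("top","scene"):
    g=np.load(n+"4.npy").astype(float).mean(2);c=imaging.calibration(n)
    for P in([.635,-.063,.1594],):
        pts=[]
        for d in range(-150,151,15):
            a=np.radians(d);s=samp(g,proj(c,[[P[0]+r*np.cos(a),P[1]+r*np.sin(a),P[2]] for r in rs]))
            i=s.argmax();w=np.clip(s-s.max()+25,0,None)*(abs(rs-rs[i])<.004);r=(w*rs).sum()/w.sum()
            pts.append((d,round(r*1e3,1),int(s.max()),round(P[0]*1e3+r*1e3*np.cos(a),1),round(P[1]*1e3+r*1e3*np.sin(a),1)))
        print(n,*pts,sep="\n")
E
```

```text
top
(-150, np.float64(14.3), 132, np.float64(622.6), np.float64(-70.1))
(-135, np.float64(12.1), 146, np.float64(626.5), np.float64(-71.5))
(-120, np.float64(10.6), 115, np.float64(629.7), np.float64(-72.1))
(-105, np.float64(10.5), 86, np.float64(632.3), np.float64(-73.1))
(-90, np.float64(13.1), 94, np.float64(635.0), np.float64(-76.1))
(-75, np.float64(21.2), 131, np.float64(640.5), np.float64(-83.5))
(-60, np.float64(21.6), 174, np.float64(645.8), np.float64(-81.7))
(-45, np.float64(20.3), 160, np.float64(649.3), np.float64(-77.3))
(-30, np.float64(19.7), 152, np.float64(652.0), np.float64(-72.8))
(-15, np.float64(17.8), 158, np.float64(652.1), np.float64(-67.6))
(0, np.float64(17.0), 137, np.float64(652.0), np.float64(-63.0))
(15, np.float64(17.7), 153, np.float64(652.1), np.float64(-58.4))
(30, np.float64(19.3), 161, np.float64(651.8), np.float64(-53.3))
(45, np.float64(20.7), 147, np.float64(649.7), np.float64(-48.3))
(60, np.float64(21.8), 153, np.float64(645.9), np.float64(-44.2))
(75, np.float64(21.8), 167, np.float64(640.6), np.float64(-41.9))
(90, np.float64(11.2), 126, n
[... 1013 characters left out ...]
p.float64(653.1), np.float64(-63.0))
(15, np.float64(17.6), 194, np.float64(652.0), np.float64(-58.4))
(30, np.float64(19.8), 191, np.float64(652.1), np.float64(-53.1))
(45, np.float64(20.6), 209, np.float64(649.6), np.float64(-48.4))
(60, np.float64(20.5), 207, np.float64(645.3), np.float64(-45.2))
(75, np.float64(20.4), 199, np.float64(640.3), np.float64(-43.3))
(90, np.float64(20.2), 198, np.float64(635.0), np.float64(-42.8))
(105, np.float64(21.0), 191, np.float64(629.6), np.float64(-42.7))
(120, np.float64(15.0), 151, np.float64(627.5), np.float64(-50.0))
(135, np.float64(19.0), 151, np.float64(621.6), np.float64(-49.6))
(150, np.float64(17.5), 151, np.float64(619.9), np.float64(-54.3))
```

The spread ring is an oval. Its front inner edge is at x≈650 and its sides are at y≈-63.2±20.8. Its centre is therefore about x=632.5, which is consistent with 72 mm ahead of the pivot. Relative to the spindle the pliers need about -1 mm in x and +0.4 mm in y. I'll lower in stages while watching the force.

```bash
python3 -m pendant '-0.5 -0.2 5 0 0 0; -1 -0.4 15 0 0 0; -1 -0.4 25 0 0 0; -1 -0.4 31 0 0 0; -1 -0.4 34 0 0 0; -1 -0.4 34 0 0 0; -1 -0.4 34 0 0 0'
python3 -m pendant '0 0 1.5 0 0 0; 0 0 3 0 0 0; 0 0 4.5 0 0 0; 0 0 6 0 0 0; 0 0 6 0 0 0; 0 0 6 0 0 0'
python3 - <<'E'
from h import *
print(go([.4957,-.0629,.1132],0))
E
```

```text
time_s: 8.28
tool_pos: [0.4953, -0.063, 0.1265]
ee_rot: [-3.142, 0.002, -0.001]
contact_force: [0.4, -0.6, -1.1]
finger_gap: 0.394
finger_force: 40.4
time_s: 9.02
tool_pos: [0.4951, -0.063, 0.1203]
ee_rot: [3.142, -0.002, 0.0]
contact_force: [0.3, 1.7, -2.0]
finger_gap: 0.396
finger_force: 40.4
(array([ 0.6, -0.1,  7.1]), array([ 0. , -0. , -0.1]))
```

```bash
python3 -m pendant '0.3 0 1 0 0 0; 0.5 0 2.5 0 0 0; 0.5 0 4 0 0 0; 0.5 0 5.5 0 0 0; 0.5 0 7 0 0 0; 0.5 0 7 0 0 0; 0.5 0 7 0 0 0; 0.5 0 7 0 0 0'
python3 - <<'E'
from fit import *
F=[];P=[];Tq=[]
k=cv2.INTER_CUBIC;W=np.zeros((600,800,3),np.uint8)
for i,n in enumerate(("top","scene","scene")):
    im=imaging.get_image(n);s=readout.state();F.append(s["contact_force"]);P.append(s["tool_pos"]);Tq.append(s["ft_torque"])
    np.save(n+"5.npy",im);c=imaging.calibration(n)
    u,v=proj(c,[[.631,-.063,.115]])[0].astype(int)
    if i<2:W[:,i*400:i*400+400]=cv2.resize(im[v-30:v+30,u-20:u+20,::-1],(400,600),interpolation=k);print(n,u-20,v-30)
    g=im.astype(float).mean(2);cc=[.632,-.063,.112];rs=np.arange(.0165,.025,.0005)
    o=[]
    for d in range(-105,106,15):
        a=np.radians(d);q=samp(g,proj(c,[[cc[0]+r*np.cos(a),cc[1]+r*np.sin(a),cc[2]] for r in rs]));r=rs[q.argmax()]
        o.append((d,round(r*1e3,1),int(q.max()),(np.array([cc[0]+r*np.cos(a),cc[1]+r*np.sin(a)])*1e3).round(1).tolist()))
    if i<2:print(*o,sep="\n")
print(np.mean(F,0),np.mean(P,0),np.mean(Tq,0),s["finger_gap"])
cv2.imwrite("pics/c5.png",W)
E
```

```text
time_s: 10.02
tool_pos: [0.4956, -0.063, 0.1134]
ee_rot: [-3.142, 0.002, -0.0]
contact_force: [-0.1, -0.1, -2.8]
finger_gap: 0.398
finger_force: 40.4
top 263 136
(-105, np.float64(16.5), 82, [627.7, -78.9])
(-90, np.float64(16.5), 86, [632.0, -79.5])
(-75, np.float64(22.0), 136, [637.7, -84.3])
(-60, np.float64(22.0), 173, [643.0, -82.1])
(-45, np.float64(21.0), 153, [646.8, -77.8])
(-30, np.float64(20.5), 152, [649.8, -73.2])
(-15, np.float64(20.5), 131, [651.8, -68.3])
(0, np.float64(17.0), 143, [649.0, -63.0])
(15, np.float64(20.5), 148, [651.8, -57.7])
(30, np.float64(21.5), 143, [650.6, -52.2])
(45, np.float64(23.5), 139, [648.6, -46.4])
(60, np.float64(23.0), 173, [643.5, -43.1])
(75, np.float64(23.5), 170, [638.1, -40.3])
(90, np.float64(16.5), 87, [632.0, -46.5])
(105, np.float64(16.5), 89, [627.7, -47.1])
scene 222 183
(-105, np.float64(19.5), 170, [627.0, -81.8])
(-90, np.float64(20.5), 201, [632.0, -83.5])
(-75, np.float64(21.0), 185, [637.4, -83.3])
(-60, np.float64(22.0), 197, [643.0, -82.1])
(-45, np.float64(22.0), 208, [647.6, -78.6])
(-30, np.float64(20.5), 214, [649.8, -73.2])
(-15, np.float64(20.0), 216, [651.3, -68.2])
(0, np.float64(18.5), 190, [650.5, -63.0])
(15, np.float64(20.0), 213, [651.3, -57.8])
(30, np.float64(21.0), 202, [650.2, -52.5])
(45, np.float64(22.0), 186, [647.6, -47.4])
(60, np.float64(22.0), 187, [643.0, -43.9])
(75, np.float64(21.5), 190, [637.6, -42.2])
(90, np.float64(20.5), 210, [632.0, -42.5])
(105, np.float64(16.5), 199, [627.7, -47.1])
[ 0.82326424  0.66765559 -2.45746616] [ 0.49560788 -0.06294412  0.11335067] [-0.01286943  0.11416667 -0.02061647] 0.3971153060574038
```

View pics/c5.png

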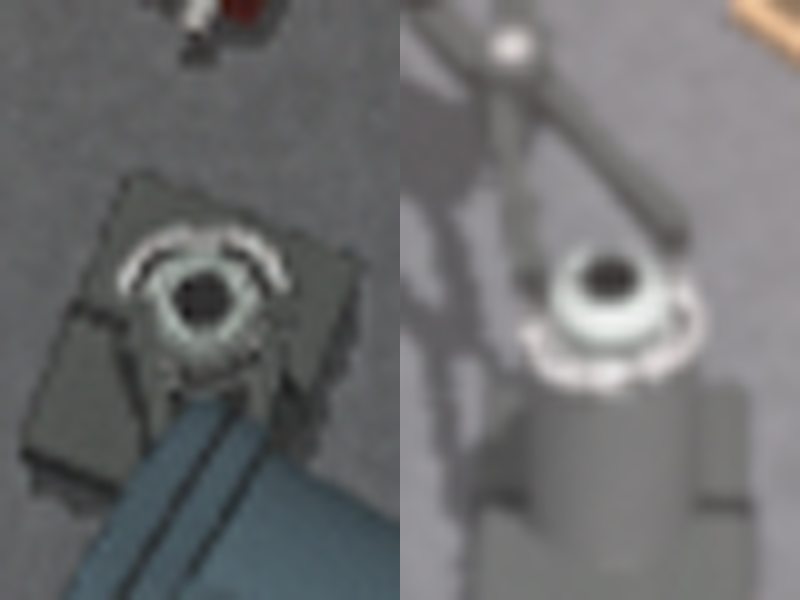

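The ring encircles the spindle in both views: in the scene crop it surrounds the bright end at (608,300), in the top crop the hole at (202,298). No contact force shows beyond the pliers' weight. The height estimates are 111.7 mm from geometry and about 113 mm from the images. I'll trim 0.4 mm down and check that it is steady.

```bash
python3 -m pendant '0 0 0.2 0 0 0; 0 0 0.4 0 0 0; 0 0 0.4 0 0 0; 0 0 0.4 0 0 0; 0 0 0.4 0 0 0; 0 0 0.4 0 0 0; 0 0 0.4 0 0 0; 0 0 0.4 0 0 0'
python3 - <<'E'
from bench import readout,imaging,job_done
import numpy as np
F=[]
for i in range(5): imaging.get_image("top");s=readout.state();F.append(s["contact_force"])
f=np.mean(F,0);print(f,s["tool_pos"],s["finger_gap"],s["finger_force"],s["time_s"])
if abs(f[0])<2 and abs(f[1])<2 and -4<f[2]<0: print(job_done())
E
```

```text
time_s: 11.18
tool_pos: [0.4956, -0.063, 0.1129]
ee_rot: [3.142, -0.002, 0.0]
contact_force: [0.1, -0.5, -1.3]
finger_gap: 0.399
finger_force: 40.4
[ 0.05878027 -0.06092295 -1.72250828] [ 0.4955671  -0.06296349  0.11289654] 0.39650015076265654 40.4327791929245 11.425
the job is handed in; nothing more can be done
None
```

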